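Load a valve block into the test box, shut its lid and lock it

ROBOT

A 7-joint arm with a two-finger parallel gripper is mounted at the origin on the work surface. World frame = base frame: x ahead of the robot, y to its left, z up, the work surface at z = 0. Lengths are in m, angles in rad, forces in N, time in s.
With the tool pointing down it reaches from about 0.4 to 0.85 m from the base axis. Payload 10.4 kg.
Tool frame: the origin (TCP) lies midway between the tips of the shut fingers; the grasp point (between the pads) lies 19 mm behind it (r.grasp_offset is the distance from the TCP to the grasp point, in m); x points along the fingers, y is the direction in which the jaws open and shut, and the axes are right-handed (so a half turn about x gives the same grasp; the last joint's range is limited). The gripper opens to 87 mm and grips with 3 to 60 N. Pads are 19 mm wide; open, the fingers measure 117 mm over their backs; the gripper's body (75 mm by 190 mm) begins 51 mm behind the grasp point.
Start: joints at [-0.023, 0.332, -0.065, 1.46, 0.022, 1.35, -0.088], TCP at [0.625, 0, 0.2] pointing down, gripper open.
Joint ranges: [-2.6, 2.6], [-0.5, 2.12], [-1.47, 1.34], [0.16, 2.42], [-1.27, 4.41], [0.06, 2.06], [-2.6, 2.6]. Speed limits (rad/s): [2.22, 2.22, 2.79, 2.79, 3.14, 3.14, 3.14].

INTERFACE

Orientations are given as a unit quaternion [x, y, z, w].
In Python, from bench import r, vision, close_job gives the robot as it stands. The module is installed in compiled form; this text tells all that it offers.
- The arm moves only by the shell command python3 -m pendant 'ROWS' [OPENING] [FORCE]. ROWS is text: rows parted by semicolons, each of 6 numbers parted by spaces: the shift along the tool's x, y, z in units of 0.25 m (1.0 is 0.25 m), then the turn, a rotation vector about the tool's x, y, z in units of 1.5 rad (1.0 is 1.5 rad). A call has 1 to 8 rows; each row is the pose to reach, as a shift and turn from the pose commanded when the call began, along the tool's axes at that moment; what a row does not reach only later rows make up. A row lasts 1/10 s, in which the tool goes at most 50 mm and 8.59 degrees, less where a joint would pass 70% of its speed; a pose out of reach is approached as far as the arm can. A call with a number of a shift or a turn outside -1 to 1 is refused whole. A call with a gripper value outside its range is refused whole. OPENING is the gripper command: -1 is shut, 1 is fully open, values between are in proportion, set as the call begins (- or left out, the last holds). The fingers move at their own pace and stop on an object; FORCE is the grip in N (left out, the last holds). Time passes only in rows, so rows that repeat a pose let the fingers close. It gives the time, the measured TCP pose, the force and the opening at its end, in the units of the state.
- r.read_state(): the state, without advancing time (a new reading comes with each control period).
- vision.camera(name): name is "scene" or "side" or "wrist"; returns (picture, depth): 400x640x3 uint8, blue, green, red; 400x640 float32, m along the optical axis (not along the pixel's ray), 0 where there is no reading.
- vision.get_calibration(name): a dict with "camera_matrix" (3x3 intrinsics, pixels), "rvec" (rotation vector, rad) and "tvec" (3), from world to camera coordinates, as OpenCV has them. Camera axes: x right, y down, z forward; pixel columns grow to the right and rows downward; lengths in m; the calibration is good to about 2 mm. A picture is of the moment at which its call begins: read the wrist's pose just before it. get_calibration takes no time and is no camera call; for the wrist camera it gives the pose at the moment of the call.
- close_job(): hands the job in, once; it reports no verdict.
The state is a dict: "time": time; "joint_positions": joint angles; "joint_vel": joint speeds; "joint_torque": joint torques, N m; "ee_pos": TCP position; "eef_rot": TCP orientation; "ft_force": force on the tool from outside, world axes, zero at the start; "torque": the same for the moment, N m; "width": finger opening in m.
Only numpy, scipy, OpenCV 4.12 (cv2) and the standard library are available. Lean on these libraries where they do the work, as an engineer would, in place of code of your own. Each camera call takes 0.05 s, during which the arm holds its last target. There are 200 camera calls.

TASK

Take the bright aluminium valve block off the sloping rack and set it down gently (not dropped) flat on the black mat in the blue test box, lengthwise, wholly on the mat. Then swing the white lid fully shut and lock it: press the red sprung knob down, turn it a quarter turn clockwise to its stop so that the steel keeper bar lies over the lid's front edge, and let it spring back up. Leave the dark block, the filter cartridge and the white pot where they stand.

Things in the scene. Friction and masses are not known exactly. Their poses are not given: they have to be found in the camera images.
- valve_block: Bright aluminium valve block, 100 x 50 x 45 mm, 0.3 to 0.6 kg. Origin: centre of its underside; x along its 100 mm length, y its 50 mm width, z out of its top (black ports). Starts in either lane of the rack, on the 35 degree slope, against a 19 mm lip: x points up the slope, away from the robot, z leans back to the robot. Grip it across its width, tool along its -z (35 degrees off vertical).
- dark_block: Dark steel-coloured block of the same size and frame, in the other lane, lane centres 120 mm apart. Leave it alone (moved less than 30 mm).
- rack: Fixed rack, lanes sloping up away from the robot. Origin on the table under its middle; x horizontal, up-slope; y across; lanes near y = +-60 mm. Slope's foot at x -60, z 50 mm. A grey lamp bar crosses above the blocks (x -35 to -7, underside z 218, top 244 mm) on posts at y +-155 mm and bars a vertical approach: come and go along the block's own z until 150 mm off the slope.
- nest (a point): Centre of the top of the black mat (130 mm along y, 80 along x) on the floor of the blue test box, 18 mm over the table. Axes of the fixed station: z up, x to the lid hinge (at the robot's left), -x to the lock, y along the hinge. Box 160 (x) by 200 mm (y) outside, walls 5 mm, rim 57 mm above this point. The block's length goes along y, either way round.
- hinge (a point): Middle of the lid's hinge line, level with the box rim and the shut lid's underside: 80 mm from nest in +x, 57 mm above it. The hinge line runs along the station's y. Axes as nest.
- lid (a joint): Lid angle, rad: 0 shut flat on the rim, 1.57 upright, stop 1.95; starts 1.45 to 1.85. White plate 180 mm long from the hinge, 200 wide, 8 thick, yellow strip outside at the free edge, which overhangs the box front by 20 mm. Stiff hinge: it stays where left. Push it over from behind (outer face), 3 to 5 N at 130 mm from the hinge, then press it flat. Shut means below 0.04.
- lid_edge (a point): Middle of the lid's free edge, half way through its thickness, 180 mm from the hinge. Its x axis points along the lid towards the hinge, y along the hinge, z out of the outer (upper when shut) face.
- lock_grip (a point): Centre of the knob's red wing: 60 mm along its y, 16 along its x, 40 high. Turning axis vertical through it, 125 mm from nest in -x, 106 mm above it (wing top 61 mm over the shut lid's top). Under the wing a steel keeper bar, 14 mm wide, reaches 50 mm from the axis towards its +y, top 20 mm below this point. At first wing and bar lie along station y; locked, along x, bar over the lid's edge.
- lock_turn (a joint): Lock angle, rad, grows clockwise seen from above: 0 open, 1.571 stop (locked). Starts 0 to 0.12. A bayonet stop bars it from about 0.2 to 1.3 unless the knob is pressed at least 5.5 mm (do not force it round unpressed); let go in between, it stays caught under the stop.
- lock_press (a joint): How far the knob is pressed down, m: 0 up, 0.008 fully down. Spring: about 3 N to start, 10 N fully down. It springs back up by itself at either end of the turn.
- cartridge: Yellow filter cartridge with black ends, 60 mm across, 110 mm high, standing; origin under its foot. Leave it alone (moved less than 30 mm).
- pot: White plastic pot, 76 mm across, 80 mm high; origin under its foot. Leave it alone (moved less than 30 mm).
Things that resemble listed ones, but are neither listed nor needed, are in the scene too. What is shaped like the valve_block but orange or turquoise is not meant.

How it is judged:
On the way, in this order (a step that is already met when the one before it is completed fails the run):
1. the block lies flat on the mat, let go, with the lid open and the lock not yet turned (x of valve_block in the frame of nest between -0.018 and 0.018 m and y of valve_block in the frame of nest between -0.018 and 0.018 m and z of valve_block in the frame of nest between -0.006 and 0.006 m and angle between valve_block's own z axis and vertical below 0.1 rad and angle between the x axis of valve_block and the y axis of nest, either way round below 0.35 rad and contact force between valve_block and the fingers below 0.1 N and linear speed of valve_block below 0.03 m/s and value of joint lid above 1 rad and value of joint lock_turn below 0.3 rad), for 0.2 s.
2. the lid is shut with the lock not yet turned (value of joint lid below 0.04 rad and value of joint lock_turn below 0.3 rad), for 0.2 s.
3. the knob has been turned to its stop and is back up (value of joint lid below 0.04 rad and value of joint lock_turn above 1.3 rad and value of joint lock_press below 0.003 m), for 0.2 s.
At the end, for the whole second after the job is handed in: The valve block rests flat (tilt under 0.1 rad) on the mat, its centre within 18 mm of the mat's centre along each side and its length within 0.35 rad of the mat's; the lid is within 0.04 rad of shut; the lock is turned past 1.3 rad and is up again (pressed less than 3 mm) (all of step 3 and x of valve_block in the frame of nest between -0.018 and 0.018 m and y of valve_block in the frame of nest between -0.018 and 0.018 m and z of valve_block in the frame of nest between -0.006 and 0.006 m and angle between valve_block's own z axis and vertical below 0.1 rad and angle between the x axis of valve_block and the y axis of nest, either way round below 0.35 rad and linear speed of valve_block below 0.03 m/s); the robot touches nothing.
It fails at once if the knob is forced round without being pressed down (between 0.4 and 1.15 rad with less than 3 mm of press) (value of joint lock_turn between 0.4 and 1.15 rad and value of joint lock_press below 0.003 m).
It fails at once if the dark block, the cartridge or the pot is moved by more than 30 mm (distance of any of dark_block, cartridge, pot from where it was at the start of the episode above 0.03 m).
It fails at once if the valve block falls freely (faster than 0.8 m/s, out of the fingers: a drop of over about 30 mm) (contact force between valve_block and the fingers below 0.1 N and linear speed of valve_block above 0.8 m/s).
It also fails if it takes over 72 s, if anything falls off the work surface, if the arm or the gripper's body presses on something with over 40 N, if the wrist force passes 120 N, or if a joint passes its speed limit or range.

## Working session

There is one attempt and no reset: what is moved stays moved. The work goes in short steps, Python scripts to look and compute and a shell command to move; the robot and the scene stay as the last step left them, time stands still between calls to the robot, and variables do not carry over. Pictures are saved under pics/ and viewed, about 8 in all and at most 12, crops included, and the job is handed in when it is done.

```bash
mkdir -p pics
cat > h.py <<'E'
import numpy as np,cv2
from bench import r,vision
from scipy.spatial.transform import Rotation as R
def cal(n):
    c=vision.get_calibration(n);K=np.array(c["camera_matrix"],float);Rm=cv2.Rodrigues(np.array(c["rvec"],float))[0];t=np.array(c["tvec"],float).ravel()
    return K,Rm,t
def cloud(n):
    K,Rm,t=cal(n);im,d=vision.camera(n)
    v,u=np.mgrid[:400,:640]
    p=np.stack([(u-K[0,2])/K[0,0]*d,(v-K[1,2])/K[1,1]*d,d],-1)
    P=(p-t)@Rm
    P[d<=0]=np.nan
    return im,d,P
def rel(pos,Rt):
    """rows numbers to go from the current pose to pos, rotation matrix Rt"""
    s=r.read_state();R0=R.from_quat(s["eef_rot"]);
    return (R0.inv().apply(np.array(pos)-s["ee_pos"])/0.25).round(4),((R0.inv()*R.from_matrix(Rt)).as_rotvec()/1.5).round(4)
E
python3 - <<'E'
from h import *
s=r.read_state();print({k:np.round(v,3) for k,v in s.items()},r.grasp_offset)
for n in("scene","side"):
    im,d,P=cloud(n);cv2.imwrite(f"pics/{n}.png",im);np.savez(f"{n}.npz",im=im,d=d,P=P)
    K,Rm,t=cal(n);print(n,-Rm.T@t,Rm[2],K[0,0],(d>0).mean())
E
```

```text
{'time': np.float64(0.0), 'joint_positions': array([-0.023,  0.333, -0.065,  1.461,  0.022,  1.35 , -0.088]), 'joint_vel': array([-0.   , -0.   ,  0.   , -0.001, -0.   ,  0.002,  0.001]), 'joint_torque': array([-0.0000e+00, -6.2325e+01,  2.4000e-02, -3.8989e+01, -6.1000e-02,
        4.0000e-02,  0.0000e+00]), 'ee_pos': array([ 0.625, -0.   ,  0.199]), 'eef_rot': array([-0.5, -0.5,  0.5, -0.5]), 'ft_force': array([-0.732,  0.217, -0.44 ]), 'torque': array([ 0.039, -0.026, -0.022]), 'width': np.float64(0.087)} 0.0187
scene [ 1.10996606 -0.34319642  1.16810293] [-0.45737649  0.2061827  -0.86504071] 514.5121400840825 0.99606640625
side [ 0.26645857 -0.55592993  0.73581495] [ 0.31472393  0.57621151 -0.75427391] 377.9476851851921 0.99584765625
```

View pics/scene.png

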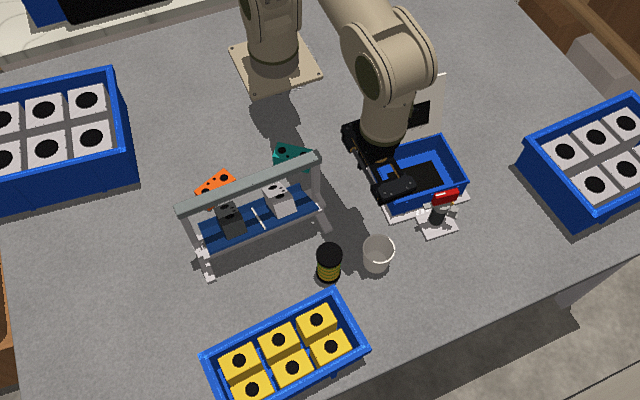

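View pics/side.png

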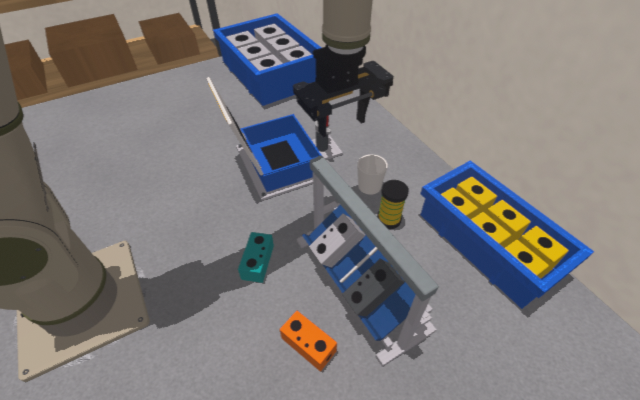

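Scene: valve block near (275,198), knob wing (445,197), box (425,175). Side: valve block (338,238), dark block (370,285), mat (280,152), lid (230,115), and the lamp bar from (320,170) to (430,285). Next I measure these with depth.

Run:
```python
from h import *
Z={n:np.load(n+".npz") for n in("scene","side")}
def rect(p):
    (c,wh,a)=cv2.minAreaRect((p[:,:2]*1000).astype(np.float32));return np.round(c,1),np.round(wh,1),round(a,1)
for n,z in Z.items():
    im,P=z["im"],z["P"];hsv=cv2.cvtColor(im,cv2.COLOR_BGR2HSV).astype(int);H,S,V=[hsv[...,i] for i in range(3)]
    def rep(name,m,big=True):
        m=m.astype(np.uint8)
        if big:
            k,l,st,_=cv2.connectedComponentsWithStats(m)
            if k<2: print(n,name,"none");return None
            m=l==1+np.argmax(st[1:,4])
        m=m.astype(bool);q=P[m];q=q[np.isfinite(q).all(1)];v,u=np.nonzero(m)
        print(n,name,len(q),"px",int(u.mean()),int(v.mean()),"mean",q.mean(0).round(4),"z",np.percentile(q[:,2],[2,50,98]).round(3),"rect",rect(q));return q
    near=lambda x0,x1,y0,y1,z0,z1:(P[...,0]>x0)&(P[...,0]<x1)&(P[...,1]>y0)&(P[...,1]<y1)&(P[...,2]>z0)&(P[...,2]<z1)
    blue=(H>100)&(H<130)&(S>120)
    u0=(slice(130,215),slice(380,470)) if n=="scene" else (slice(110,200),slice(235,330))
    w=np.zeros(H.shape,bool);w[u0]=1
    rep("mat",w&(V<60)&(P[...,2]<.03)&(P[...,2]>.008))
    rim=w&blue&(P[...,2]>.068)&(P[...,2]<.085);rep("rim",rim,False)
    rep("red",((H<8)|(H>172))&(S>150)&(P[...,2]>.09)&(P[...,2]<.16))
    u0=(slice(150,280),slice(170,340)) if n=="scene" else (slice(160,360),slice(290,440))
    w=np.zeros(H.shape,bool);w[u0]=1
    q=rep("bar",w&(P[...,2]>.236)&(P[...,2]<.255)&(S<60))
    m=w&(S<40)&(V>130)&(P[...,2]>.06)&(P[...,2]<.2)
    q=rep("valve",m)
    q=rep("dark",w&(S<70)&(V<110)&(V>25)&(P[...,2]>.06)&(P[...,2]<.2))
z=Z["side"];P=z["P"]
for uv in[(338,238),(325,245),(350,235),(215,90),(230,115),(240,140),(370,285)]:print(uv,P[uv[1],uv[0]].round(3),z["im"][uv[1],uv[0]])
cv2.imwrite("pics/c1.png",cv2.resize(z["im"][70:350,200:460],None,fx=2.1,fy=2.1,interpolation=cv2.INTER_CUBIC))
```

```text
scene mat 726 px 423 175 mean [0.5514 0.2097 0.0185] z [0.014 0.019 0.023] rect (array([550.8, 204.6]), array([91. , 81.4]), 85.7)
scene rim 615 px 431 168 mean [0.5665 0.2145 0.074 ] z [0.069 0.074 0.08 ] rect (array([550.4, 185.2]), array([208.2, 166.4]), 85.8)
scene red 294 px 445 196 mean [0.6782 0.1721 0.1336] z [0.109 0.138 0.148] rect (array([675.2, 174.3]), array([61. , 18.1]), 82.6)
scene bar 1966 px 245 182 mean [ 0.5269 -0.2495  0.2437] z [0.237 0.244 0.248] rect (array([ 524.8, -244. ]), array([ 30.7, 329. ]), 2.0)
scene valve 294 px 284 208 mean [ 0.5527 -0.1806  0.1247] z [0.11  0.125 0.14 ] rect (array([ 552.6, -179.6]), array([22.3, 49. ]), 1.2)
scene dark 739 px 286 213 mean [ 0.5582 -0.1789  0.1073] z [0.076 0.093 0.193] rect (array([ 578. , -229.7]), array([ 65.3, 315.6]), 14.4)
side mat 607 px 279 154 mean [0.5498 0.1983 0.0179] z [0.015 0.018 0.021] rect (array([550.7, 200.4]), array([98.8, 75.9]), 85.7)
side rim 554 px 281 145 mean [0.5495 0.1727 0.0734] z [0.068 0.074 0.077] rect (array([547.9, 184.4]), array([207.4, 162.4]), 85.6)
side red 12 px 326 121 mean [0.6731 0.1467 0.1216] z [0.109 0.12  0.137] rect (array([672.7, 146.9]), array([2. , 2.7]), 61.9)
side bar 2895 px 376 229 mean [ 0.5216 -0.2706  0.2434] z [0.237 0.244 0.246] rect (array([ 522.4, -244.9]), array([ 29.1, 325.1]), 2.0)
side valve 626 px 327 242 mean [ 0.487  -0.1828  0.1084] z [0.088 0.11  0.127] rect (array([ 486.1, -180.9]), array([58.2, 50.8]), 1.7)
side dark 1851 px 372 287 mean [ 0.5074 -0.3108  0.1131] z [0.074 0.114 0.142] rect (array([ 515. , -305.4]), array([107.8,  51.1]), 2.4)
(338, 238) [ 0.507 -0.19   0.12 ] [179 175 182]
(325, 245) [ 0.481 -0.183  0.106] [102  99 103]
(350, 235) [ 0.526 -0.203  0.134] [112 108 113]
(215, 90) [0.423 0.229 0.249] [196 200 210]
(230, 115) [0.44  0.207 0.187] [ 97  99 103]
(240, 140) [0.424 0.096 0.197] [121 122 128]
(370, 285) [ 0.505 -0.306  0.118] [78 76 76]
```

View pics/c1.png

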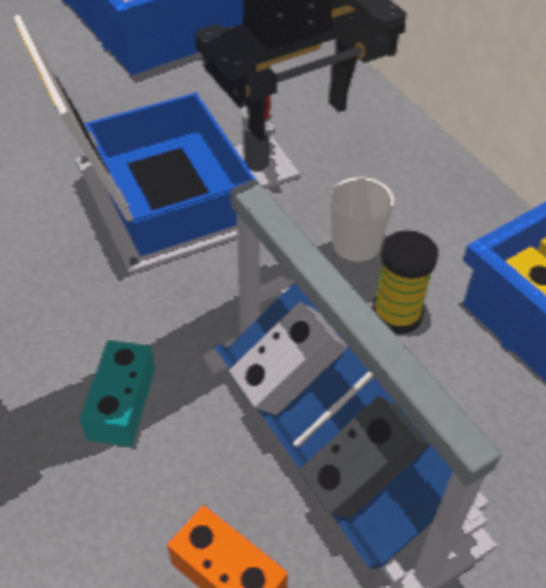

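The close crop confirms it: the aluminium block is in the lane nearer the box, and the lid leans back towards the robot. The numbers agree with the given sizes, with the nest near (.549,.185,.018), station x close to world -x (yaw about 175.7°), and the rack at yaw 2°. I'll write the goal helper and work out the approach.

```bash
cat >> h.py <<'E'
def yaw(a): return np.array([np.cos(a),np.sin(a),0])
def frame(x,y): return np.stack([x,y,np.cross(x,y)],1)
ey=np.array([0,0,1.]);T=np.radians(35);rk=yaw(np.radians(2.0))
BX=rk*np.cos(T)+ey*np.sin(T);BZ=-rk*np.sin(T)+ey*np.cos(T)
# valve block underside centre on the slope
VB=np.array([.5445,-.2438,0])+rk*(-.019)+ey*.0787;VB[1]=-.1801
RG=frame(-BZ,-np.cross(ey,rk))          # grasp, tool y to the robot's right
sx=-yaw(np.radians(-4.3));sy=np.cross(ey,sx);N=np.array([.549,.185,.018])
RP=frame(-ey,-sx)                        # tool down, tool y along -station x
def slope(h,u=-.008): return VB+BX*u+BZ*h
def st(x,y,z): return N+sx*x+sy*y+ey*z
E
python3 - <<'E'
from h import *
print("via",rel([.40,0,.30],RG));print("pre",slope(.17),rel(slope(.17),RG))
E
```

```text
via (array([-0.4023, -0.899 , -0.    ]), array([0.9891, 0.3236, 0.3125]))
pre [ 0.42151376 -0.18373168  0.21336724] (array([-0.0559, -0.8126,  0.7349]), array([0.9891, 0.3236, 0.3125]))
```

```bash
python3 -m pendant '-0.40 -0.4 0 0.25 0.08 0.08; -0.4 -0.9 0 0.4 0.12 0.12; -0.4 -0.9 0 0.98 0.32 0.31; -0.4 -0.9 0 0.98 0.32 0.31; -0.4 -0.9 0 0.98 0.32 0.31; -0.4 -0.9 0 0.98 0.32 0.31; -0.4 -0.9 0 0.98 0.32 0.31; -0.4 -0.9 0 0.98 0.32 0.31' 1
python3 - <<'E'
from h import *
print(np.round(r.read_state()["joint_positions"],2));print("pre",rel(slope(.17),RG))
E
```

```text
time: 0.9
ee_pos: [0.416, -0.0166, 0.2903]
eef_rot: [0.817, 0.177, -0.522, 0.17]
ft_force: [-1.1, -2.7, 0.3]
width: 0.0869
[ 0.16 -0.5  -0.07  2.11 -0.2   1.14 -0.93]
pre (array([0.2148, 0.5698, 0.4138]), array([0.2934, 0.1176, 0.0946]))
```

```bash
python3 -m pendant '0.21 0.57 0.41 0.29 0.12 0.09; 0.21 0.57 0.41 0.29 0.12 0.09; 0.21 0.57 0.41 0.29 0.12 0.09; 0.21 0.57 0.41 0.29 0.12 0.09; 0.21 0.57 0.41 0.29 0.12 0.09; 0.21 0.57 0.41 0.29 0.12 0.09; 0.21 0.57 0.41 0.29 0.12 0.09; 0.21 0.57 0.41 0.29 0.12 0.09' 0.7
python3 - <<'E'
from h import *
print(np.round(r.read_state()["joint_positions"],2));print("pre",rel(slope(.17),RG))
im,d,P=cloud("wrist");cv2.imwrite("pics/w1.png",im);np.savez("w1.npz",im=im,P=P)
E
```

```text
time: 1.7
ee_pos: [0.4288, -0.1685, 0.2151]
eef_rot: [0.887, 0.038, -0.461, 0.016]
ft_force: [-0.0, 0.8, -0.2]
width: 0.0739
[ 0.56 -0.43  0.    2.3  -0.49  0.83 -0.68]
pre (array([-0.0141,  0.0582,  0.0316]), array([ 0.0229, -0.001 ,  0.0218]))
```

View pics/w1.png

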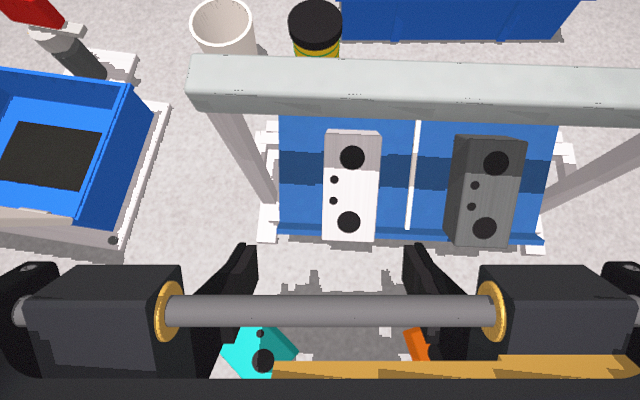

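Wrist view: the valve block's top face spans about (323,135) to (380,241), the dark block is at (485,190), and the bar lies above. I'll check the block's centre and size from depth.

Run:
```python
from h import *
z=np.load("w1.npz");P=z["P"][125:255,300:405].reshape(-1,3);P=P[np.isfinite(P).all(1)]
C=np.stack([BX,-np.cross(BX,BZ),BZ],1);q=(P-VB)@C   # along, across(left), height
t=q[(abs(q[:,2]-.045)<.008)&(abs(q[:,0])<.08)]
print(len(t),np.percentile(t,[1,50,99],axis=0).round(4),cv2.minAreaRect((t[:,:2]*1000).astype(np.float32)))
print("pre",rel(slope(.17),RG),"grasp",rel(slope(.019),RG))
```

```text
5956 [[-0.05   -0.023   0.0439]
 [ 0.0023  0.0013  0.0463]
 [ 0.0477  0.0257  0.048 ]] ((-1.8794441223144531, 1.25030517578125), (50.1505012512207, 99.78084564208984), 89.88877868652344)
pre (array([-0.0138,  0.0582,  0.0323]), array([ 0.0231, -0.0012,  0.0217])) grasp (array([0.5899, 0.0778, 0.0338]), array([ 0.0231, -0.0012,  0.0217]))
```

```bash
python3 -m pendant '0 0.055 0.032 0.023 -0.001 0.022; 0 0.055 0.032 0.023 -0.001 0.022; 0.1 0.06 0.033 0.023 -0.001 0.022; 0.25 0.065 0.033 0.023 -0.001 0.022; 0.4 0.07 0.033 0.023 -0.001 0.022; 0.5 0.072 0.034 0.023 -0.001 0.022; 0.56 0.073 0.034 0.023 -0.001 0.022; 0.56 0.073 0.034 0.023 -0.001 0.022'
python3 - <<'E'
from h import *
print("grasp",rel(slope(.019),RG))
E
```

```text
time: 2.55
ee_pos: [0.5028, -0.1797, 0.093]
eef_rot: [0.886, 0.016, -0.463, 0.007]
ft_force: [0.1, 0.4, -0.4]
width: 0.0737
grasp (array([ 0.023 ,  0.0047, -0.0096]), array([-0.0012,  0.0021,  0.0008]))
```

```bash
python3 -m pendant '0.023 0 -0.01 0 0 0; 0.023 0 -0.01 0 0 0'; python3 -m pendant '0.023 0 -0.01 0 0 0; 0.023 0 -0.01 0 0 0; 0.023 0 -0.01 0 0 0; 0.023 0 -0.01 0 0 0; 0.023 0 -0.01 0 0 0' -1 45; python3 -m pendant '0 0 0 0 0 0; -0.08 0 0 0 0 0; -0.2 0 0 0 0 0; -0.35 0 0 0 0 0; -0.5 0 0 0 0 0; -0.65 0 0 0 0 0; -0.65 0 0 0 0 0'
python3 - <<'E'
from h import *
print(np.round(r.read_state()["joint_positions"],2))
# place: tcp 19 mm over the mat, block x = rack up -> tool z?
print(RG[:,2]@BX, RP[:,2]@sy)
for p in((-.01,0,.30),(-.01,0,.15)):
    t=st(*p)+RP[:,2]*(-.008)*(1 if RG[:,2]@BX>0 else -1); print(t.round(3),rel(t,RP))
E
```

```text
time: 2.75
ee_pos: [0.509, -0.1808, 0.0925]
eef_rot: [0.887, 0.014, -0.461, 0.008]
ft_force: [0.4, -0.6, 0.2]
width: 0.074
time: 3.25
ee_pos: [0.5137, -0.1804, 0.0886]
eef_rot: [0.887, 0.015, -0.462, 0.007]
ft_force: [-2.1, 1.1, 2.7]
width: 0.0494
time: 3.95
ee_pos: [0.4201, -0.185, 0.2256]
eef_rot: [0.888, 0.013, -0.46, 0.008]
ft_force: [0.3, 0.6, -4.6]
width: 0.0493
[ 0.57 -0.46  0.01  2.29 -0.46  0.83 -0.72]
-0.9999999999999999 1.0
[0.558 0.176 0.318] (array([ 0.0396, -1.4263, -0.7035]), array([-0.9427, -0.3319, -0.3013]))
[0.558 0.176 0.168] (array([ 0.5295, -1.4281, -0.3571]), array([-0.9427, -0.3319, -0.3013]))
```

Run:
```python
from h import *
print("via",rel([.43,.03,.30],RP))
```

```text
via (array([-0.207 , -0.8575, -0.2272]), array([-0.9427, -0.3319, -0.3013]))
```

```bash
python3 -m pendant '-0.15 -0.15 -0.15 -0.08 -0.03 -0.03; -0.2 -0.35 -0.22 -0.18 -0.06 -0.06; -0.2 -0.55 -0.22 -0.3 -0.1 -0.09; -0.2 -0.7 -0.22 -0.4 -0.14 -0.13; -0.2 -0.85 -0.22 -0.5 -0.18 -0.16; -0.2 -0.85 -0.22 -0.94 -0.33 -0.30; -0.2 -0.85 -0.22 -0.94 -0.33 -0.30; -0.2 -0.85 -0.22 -0.94 -0.33 -0.30'
python3 - <<'E'
from h import *
print(np.round(r.read_state()["joint_positions"],2))
print(rel(st(-.01,.004,.25),RP))
E
```

```text
time: 4.75
ee_pos: [0.4299, 0.0296, 0.2927]
eef_rot: [0.645, 0.389, -0.535, 0.383]
ft_force: [0.4, 0.8, -3.2]
width: 0.0495
[ 0.31 -0.24 -0.34  1.86 -0.17  1.38 -0.41]
(array([ 0.2179,  0.2184, -0.7368]), array([-0.2241, -0.0807, -0.0668]))
```

```bash
python3 -m pendant '0 0.2 -0.1 -0.1 -0.04 -0.03; 0 0.4 -0.25 -0.22 -0.08 -0.07; 0 0.4 -0.45 -0.22 -0.08 -0.07; 0.0 0.3 -0.65 -0.22 -0.08 -0.07; 0.1 0.22 -0.73 -0.22 -0.08 -0.07; 0.2 0.22 -0.73 -0.22 -0.08 -0.07; 0.21 0.22 -0.73 -0.22 -0.08 -0.07;0.21 0.22 -0.73 -0.22 -0.08 -0.07'
python3 - <<'E'
from h import *
print(np.round(r.read_state()["joint_positions"],2))
print(rel(st(-.01,.004,.016),RP))
im,d,P=cloud("side");cv2.imwrite("pics/s2.png",cv2.resize(im[40:220,180:400],None,fx=3,fy=3))
# lid angle from light points near the lid
hsv=cv2.cvtColor(im,cv2.COLOR_BGR2HSV);q=(P-N)@np.stack([sx,sy,ey],1)
m=(q[...,0]>.083)&(q[...,0]<.16)&(abs(q[...,1])<.09)&(q[...,2]>.07)&(q[...,2]<.25)
a=np.arctan2(q[m][:,2]-.057,-(q[m][:,0]-.08));print("lid",np.percentile(a,[5,25,50,75,95]).round(3))
im,d,P=cloud("scene");np.savez("sc2.npz",im=im,P=P)
hsv=cv2.cvtColor(im,cv2.COLOR_BGR2HSV).astype(int);q=(P-N)@np.stack([sx,sy,ey],1)
m=((hsv[...,0]<8)|(hsv[...,0]>172))&(hsv[...,1]>150)&(P[...,2]>.135)&(P[...,2]<.16)
m&=(abs(q[...,0]+.125)<.04)&(abs(q[...,1])<.05)
print(m.sum(),q[m].mean(0).round(4),cv2.minAreaRect((q[m][:,:2]*1000).astype(np.float32)))
E
```

```text
time: 5.55
ee_pos: [0.5591, 0.1764, 0.2704]
eef_rot: [-0.521, -0.479, 0.522, -0.476]
ft_force: [-0.2, -1.1, -2.8]
width: 0.0497
[ 0.04  0.26 -0.52  1.43  0.13  1.48 -0.56]
(array([ 9.456e-01,  4.000e-04, -1.310e-02]), array([-0.0085, -0.0016,  0.0025]))
lid [1.819 1.841 1.843 1.864 1.886]
161 [-0.1284 -0.      0.1251] ((-126.74444580078125, 0.9971961975097656), (60.3620719909668, 17.297657012939453), 87.5597915649414)
```

View pics/s2.png

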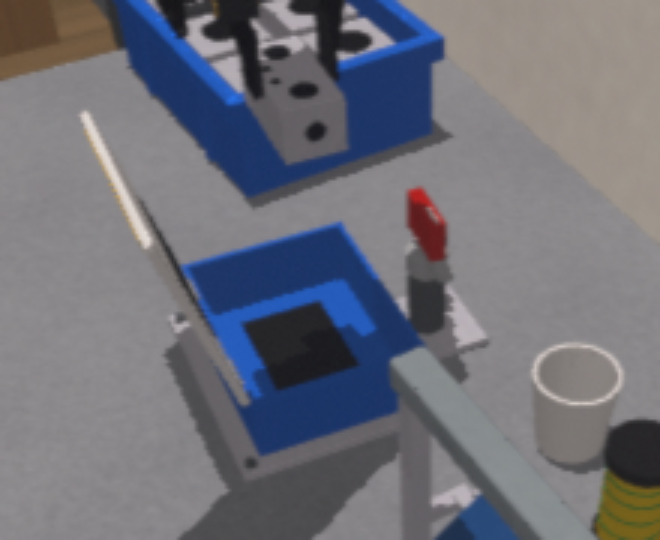

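The block is held level above the box; the mat is in clear view at about (300,345) in the crop, lid at 1.84 rad. I descend part-way and cross-check the mat centre.

```bash
python3 -m pendant '0.1 0 -0.013 -0.008 0 0; 0.25 0 -0.013 -0.008 0 0; 0.4 0 -0.013 -0.008 0 0; 0.5 0 -0.013 -0.008 0 0; 0.55 0 -0.013 -0.008 0 0; 0.55 0 -0.013 -0.008 0 0'
python3 - <<'E'
from h import *
im,d,P=cloud("side");q=(P-N)@np.stack([sx,sy,ey],1)
V=im.max(-1);m=(V<60)&(abs(q[...,2])<.006)&(abs(q[...,0])<.075)&(abs(q[...,1])<.095)
m=cv2.morphologyEx(m.astype(np.uint8),cv2.MORPH_OPEN,np.ones((3,3)))>0
print(m.sum(),cv2.minAreaRect((q[m][:,:2]*1000).astype(np.float32)))
print(rel(st(-.01,.004,.016),RP))
E
```

```text
time: 6.25
ee_pos: [0.5594, 0.18, 0.1339]
eef_rot: [0.519, 0.482, -0.518, 0.479]
ft_force: [0.2, -0.7, -2.4]
width: 0.0494
632 ((-0.7511558532714844, -13.488201141357422), (100.28068542480469, 77.44152069091797), 88.75749969482422)
(array([ 0.4056, -0.0057,  0.0034]), array([-0.0008, -0.0025,  0.0001]))
```

```bash
python3 -m pendant '0.1 -0.005 0.003 0 0 0; 0.2 -0.005 0.003 0 0 0; 0.28 -0.005 0.003 0 0 0; 0.34 -0.005 0.003 0 0 0; 0.37 -0.005 0.003 0 0 0; 0.37 -0.005 0.003 0 0 0;0.37 -0.005 0.003 0 0 0'
python3 - <<'E'
from h import *
print(rel(st(-.01,.004,.016),RP))
E
```

```text
time: 7.0
ee_pos: [0.5589, 0.181, 0.0431]
eef_rot: [0.52, 0.482, -0.517, 0.48]
ft_force: [-0.4, -0.2, -3.3]
width: 0.0495
(array([ 0.0363, -0.0009,  0.0032]), array([-0.0001, -0.0028, -0.0004]))
```

```bash
python3 -m pendant '0.012 0 0 0 0 0; 0.02 0 0 0 0 0; 0.026 0 0 0 0 0; 0.026 0 0 0 0 0'; python3 -m pendant '0.005 0 0 0 0 0; 0.008 0 0 0 0 0;0.008 0 0 0 0 0';python3 -m pendant '0.004 0 0 0 0 0; 0.006 0 0 0 0 0;0.006 0 0 0 0 0'
```

```text
time: 7.4
ee_pos: [0.558, 0.1807, 0.0353]
eef_rot: [0.519, 0.482, -0.518, 0.48]
ft_force: [0.2, 0.0, -3.7]
width: 0.0495
time: 7.7
ee_pos: [0.5581, 0.1807, 0.0332]
eef_rot: [0.519, 0.482, -0.518, 0.48]
ft_force: [0.0, -1.5, -4.3]
width: 0.0494
time: 8.0
ee_pos: [0.5581, 0.1808, 0.0319]
eef_rot: [0.519, 0.482, -0.518, 0.48]
ft_force: [-0.2, 0.2, -3.5]
width: 0.0492
```

Not in contact yet; lowering on in small steps.

```bash
python3 -m pendant '0.004 0 0 0 0 0; 0.006 0 0 0 0 0;0.006 0 0 0 0 0';python3 -m pendant '0.004 0 0 0 0 0; 0.006 0 0 0 0 0;0.006 0 0 0 0 0'
```

```text
time: 8.3
ee_pos: [0.5582, 0.1808, 0.0317]
eef_rot: [0.519, 0.482, -0.518, 0.48]
ft_force: [-6.7, -2.2, 11.1]
width: 0.0494
time: 8.6
ee_pos: [0.5582, 0.1808, 0.0316]
eef_rot: [0.519, 0.482, -0.518, 0.48]
ft_force: [-12.9, -4.8, 26.6]
width: 0.0494
```

```bash
python3 -m pendant '-0.006 0 0 0 0 0; -0.009 0 0 0 0 0'; python3 -m pendant '0 0 0 0 0 0; 0 0 0 0 0 0; 0 0 0 0 0 0; 0 0 0 0 0 0' 0.6; python3 -m pendant '-0.04 0 0 0 0 0; -0.15 0 0 0 0 0; -0.3 0 0 0 0 0; -0.5 0 0 0 0 0; -0.7 0 0 0 0 0; -0.9 0 0 0 0 0; -0.95 0 0 0 0 0'
python3 - <<'E'
from h import *
im,d,P=cloud("side");C=np.stack([sx,sy,ey],1);q=(P-N)@C
m=(abs(q[...,2]-.045)<.006)&(abs(q[...,0])<.072)&(abs(q[...,1])<.092)
hsv=cv2.cvtColor(im,cv2.COLOR_BGR2HSV);m&=(hsv[...,1]<80)
m=cv2.morphologyEx(m.astype(np.uint8),cv2.MORPH_OPEN,np.ones((3,3)))>0
p=q[m];print(m.sum(),cv2.minAreaRect((p[:,:2]*1000).astype(np.float32)))
A=np.c_[p[:,:2],np.ones(len(p))];print("plane",np.linalg.lstsq(A,p[:,2],rcond=None)[0].round(4))
m=(q[...,0]>.083)&(q[...,0]<.16)&(abs(q[...,1])<.09)&(q[...,2]>.07)&(q[...,2]<.25)
print("lid",np.median(np.arctan2(q[m][:,2]-.057,-(q[m][:,0]-.08))))
cv2.imwrite("pics/s3.png",cv2.resize(im[40:220,180:400],None,fx=3,fy=3))
print(np.round(r.read_state()["joint_positions"],2))
E
```

```text
time: 8.8
ee_pos: [0.5583, 0.1809, 0.0318]
eef_rot: [0.519, 0.482, -0.518, 0.48]
ft_force: [-0.8, -0.1, -0.6]
width: 0.0496
time: 9.2
ee_pos: [0.5582, 0.1808, 0.031]
eef_rot: [0.519, 0.482, -0.518, 0.48]
ft_force: [0.1, -1.0, 0.8]
width: 0.0678
time: 9.9
ee_pos: [0.5599, 0.181, 0.2757]
eef_rot: [0.522, 0.481, -0.515, 0.481]
ft_force: [-0.4, -0.5, 0.0]
width: 0.0697
469 ((-8.81744384765625, 2.0263900756835938), (50.10670852661133, 103.2500228881836), 0.3191296458244324)
plane [-0.0089 -0.0067  0.0445]
lid 1.8430343483583362
[ 0.04  0.26 -0.53  1.43  0.13  1.48 -0.56]
```

View pics/s3.png

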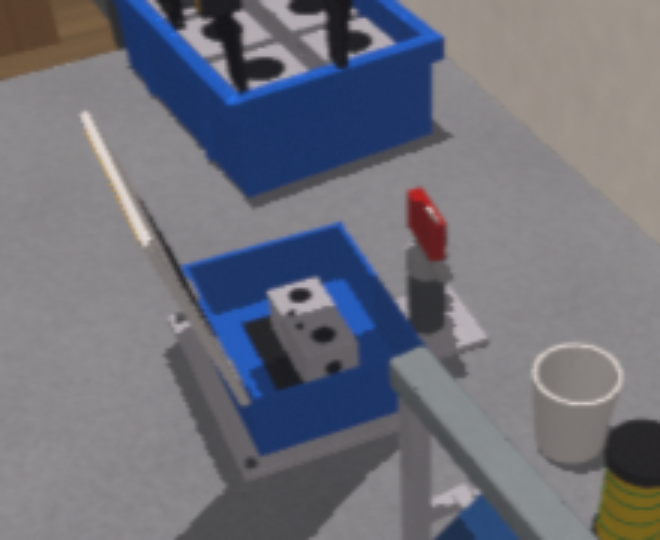

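The block is on the mat at (-8.8, +2.0) mm, flat, and released; lid and lock are untouched. Next is the lid.

Run:
```python
from h import *
for p in((.06,0,.30),(.17,0,.28),(.17,0,.195)): print(rel(st(*p),RP))
```

```text
(array([-0.1742, -0.2833, -0.014 ]), array([ 0.0001, -0.0043, -0.0045]))
(array([-0.0972, -0.7238, -0.0136]), array([ 0.0001, -0.0043, -0.0045]))
(array([ 0.2428, -0.7261, -0.0114]), array([ 0.0001, -0.0043, -0.0045]))
```

```bash
python3 -m pendant '-0.12 -0.1 -0.013 0 0 0; -0.17 -0.25 -0.013 0 0 0; -0.15 -0.42 -0.013 0 0 0; -0.12 -0.58 -0.013 0 0 0; -0.1 -0.72 -0.013 0 0 0; -0.1 -0.72 -0.013 0 0 0; -0.1 -0.72 -0.013 0 0 0' -1 20
python3 - <<'E'
from h import *
print(np.round(r.read_state()["joint_positions"],2), (r.read_state()["ee_pos"]-N)@np.stack([sx,sy,ey],1))
print(rel(st(.17,0,.195),RP))
E
```

```text
time: 10.65
ee_pos: [0.3787, 0.1963, 0.2937]
eef_rot: [0.519, 0.482, -0.518, 0.48]
ft_force: [0.3, 0.7, 0.5]
width: 0.0215
[ 0.07 -0.14 -0.58  1.76 -0.08  1.5  -0.57] [0.17065867 0.00147033 0.27567381]
(array([ 0.3227,  0.0027, -0.005 ]), array([ 0.0001, -0.0018,  0.0001]))
```

```bash
python3 -m pendant '0.1 0 0 0 0 0; 0.2 0 0 0 0 0; 0.28 0 0 0 0 0; 0.32 0 0 0 0 0; 0.32 0 0 0 0 0'
python3 - <<'E'
from h import *
print((r.read_state()["ee_pos"]-N)@np.stack([sx,sy,ey],1))
for th,rr in zip((1.7,1.5,1.3,1.1,.95,.8,.65,.5,.38,.26,.15,.06,0),(.135,.135,.135,.13,.13,.125,.12,.12,.115,.11,.105,.10,.10)):
    x=.08-rr*np.cos(th)+.008*np.sin(th)+.015;z=.057+rr*np.sin(th)+.008*np.cos(th)
    print(th,(x.round(3),z.round(3)),rel(st(x,0,z),RP)[0].round(3))
E
```

```text
time: 11.15
ee_pos: [0.3789, 0.1964, 0.2126]
eef_rot: [-0.518, -0.482, 0.519, -0.479]
ft_force: [-0.0, -0.2, -0.3]
width: 0.0005
[0.17051575 0.00137188 0.19461703]
1.7 (np.float64(0.12), np.float64(0.19)) [ 0.018  0.201 -0.006]
1.5 (np.float64(0.093), np.float64(0.192)) [ 0.008  0.308 -0.006]
1.3 (np.float64(0.067), np.float64(0.189)) [ 0.02   0.416 -0.006]
1.1 (np.float64(0.043), np.float64(0.176)) [ 0.071  0.51  -0.006]
0.95 (np.float64(0.026), np.float64(0.167)) [ 0.107  0.579 -0.006]
0.8 (np.float64(0.014), np.float64(0.152)) [ 0.167  0.628 -0.005]
0.65 (np.float64(0.004), np.float64(0.136)) [ 0.232  0.666 -0.005]
0.5 (np.float64(-0.006), np.float64(0.122)) [ 0.29   0.709 -0.005]
0.38 (np.float64(-0.009), np.float64(0.107)) [ 0.348  0.719 -0.005]
0.26 (np.float64(-0.009), np.float64(0.093)) [ 0.404  0.72  -0.005]
0.15 (np.float64(-0.008), np.float64(0.081)) [ 0.454  0.714 -0.005]
0.06 (np.float64(-0.004), np.float64(0.071)) [ 0.492  0.701 -0.004]
0 (np.float64(-0.005), np.float64(0.065)) [ 0.516  0.704 -0.004]
```

```bash
python3 -m pendant '0.018 0.08 -0.006 0 0 0; 0.018 0.15 -0.006 0 0 0; 0.016 0.2 -0.006 0 0 0; 0.01 0.26 -0.006 0 0 0; 0.008 0.31 -0.006 0 0 0; 0.012 0.36 -0.006 0 0 0; 0.02 0.415 -0.006 0 0 0; 0.045 0.46 -0.006 0 0 0'
python3 - <<'E'
from h import *
im,d,P=cloud("side");C=np.stack([sx,sy,ey],1);q=(P-N)@C
cv2.imwrite("pics/s4.png",cv2.resize(im[40:220,180:400],None,fx=2,fy=2))
print((r.read_state()["ee_pos"]-N)@C)
for th,rr in zip((1.1,.95,.8,.65,.5,.38,.26,.15,.06,0),(.13,.13,.125,.12,.12,.115,.11,.105,.10,.10)):
    x=.08-rr*np.cos(th)+.008*np.sin(th)+.015;z=.057+rr*np.sin(th)+.008*np.cos(th)
    print(th,rel(st(x,0,z),RP)[0].round(3))
E
```

```text
time: 11.95
ee_pos: [0.4952, 0.1898, 0.2029]
eef_rot: [0.52, 0.482, -0.517, 0.48]
ft_force: [-1.2, 0.4, 2.7]
width: 0.001
[5.33018740e-02 5.29292688e-05 1.83114005e-01]
1.1 [ 0.026  0.041 -0.   ]
0.95 [ 0.063  0.11  -0.   ]
0.8 [ 0.123  0.159 -0.   ]
0.65 [0.188 0.196 0.   ]
0.5 [0.246 0.239 0.   ]
0.38 [0.304 0.249 0.   ]
0.26 [0.36  0.251 0.001]
0.15 [0.41  0.244 0.001]
0.06 [0.448 0.231 0.001]
0 [0.472 0.234 0.001]
```

View pics/s4.png

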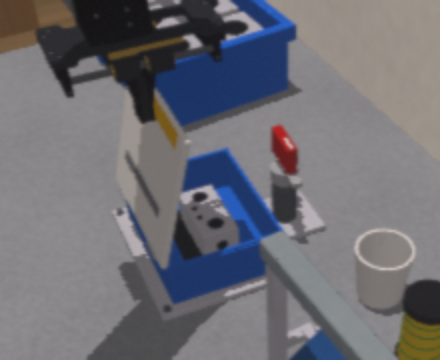

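The lid is being pushed over and has passed upright: in the crop its face is at (155,170) with the finger behind it at (145,95). I continue the arc down.

```bash
python3 -m pendant '0.026 0.041 0 0 0 0; 0.06 0.1 0 0 0 0; 0.12 0.155 0 0 0 0; 0.185 0.195 0 0 0 0; 0.245 0.235 0 0 0 0; 0.3 0.245 0 0 0 0; 0.35 0.245 0 0 0 0; 0.39 0.245 0 0 0 0'
python3 - <<'E'
from h import *
print((r.read_state()["ee_pos"]-N)@np.stack([sx,sy,ey],1), rel(st(0,0,.065),RP)[0])
E
```

```text
time: 12.8
ee_pos: [0.5544, 0.1856, 0.1039]
eef_rot: [0.519, 0.482, -0.518, 0.48]
ft_force: [0.0, -0.1, 2.6]
width: 0.0006
[-0.00536239 -0.0009613   0.08591473] [ 0.0837 -0.0213  0.0041]
```

```bash
python3 -m pendant '0.03 -0.005 0 0 0 0; 0.055 -0.01 0 0 0 0; 0.075 -0.01 0 0 0 0; 0.086 -0.01 0 0 0 0; 0.086 -0.01 0 0 0 0'; python3 -m pendant '0.005 0 0 0 0 0; 0.005 0 0 0 0 0'
```

```text
time: 13.3
ee_pos: [0.552, 0.1857, 0.0831]
eef_rot: [0.519, 0.482, -0.518, 0.48]
ft_force: [0.0, 0.1, -0.7]
width: 0.0006
time: 13.5
ee_pos: [0.5523, 0.1858, 0.0822]
eef_rot: [0.519, 0.482, -0.518, 0.48]
ft_force: [-0.2, -0.5, 1.0]
width: 0.0007
```

```bash
python3 -m pendant '0.004 0 0 0 0 0; 0.006 0 0 0 0 0; 0.006 0 0 0 0 0'; python3 -m pendant '0.004 0 0 0 0 0; 0.006 0 0 0 0 0; 0.006 0 0 0 0 0'
```

```text
time: 13.8
ee_pos: [0.5524, 0.1858, 0.0807]
eef_rot: [0.519, 0.482, -0.518, 0.48]
ft_force: [0.9, 0.1, 1.7]
width: 0.0005
time: 14.1
ee_pos: [0.5522, 0.1858, 0.079]
eef_rot: [0.519, 0.482, -0.518, 0.48]
ft_force: [0.5, -0.5, 1.2]
width: 0.0005
```

```bash
cat > lid.py <<'E'
from h import *
C=np.stack([sx,sy,ey],1)
for n in("side","scene"):
    im,d,P=cloud(n);q=(P-N)@C;hsv=cv2.cvtColor(im,cv2.COLOR_BGR2HSV)
    m=(q[...,0]>-.085)&(q[...,0]<.07)&(abs(q[...,1])<.09)&(q[...,2]>.04)&(q[...,2]<.1)&(hsv[...,1]<60)&(hsv[...,2]>120)
    p=q[m]
    if len(p)<50: print(n,"few",len(p));continue
    for _ in range(3):
        A=np.c_[p[:,:2],np.ones(len(p))];s=np.linalg.lstsq(A,p[:,2],rcond=None)[0];e=abs(A@s-p[:,2]);p=p[e<max(.004,2*e.std())]
    print(n,len(p),"plane",s.round(4),"lid angle",-s[0].round(3))
    hh=hsv[...,0];m=((hh<8)|(hh>172))&(hsv[...,1]>150)&(P[...,2]>.1)&(P[...,2]<.16)&(abs(q[...,0]+.125)<.045)&(abs(q[...,1])<.05)
    if m.sum()>20: print("knob",m.sum(),q[m].max(0).round(4),cv2.minAreaRect((q[m][:,:2]*1000).astype(np.float32)))
    cv2.imwrite(f"pics/lid_{n}.png",cv2.resize(im[100:260,360:520] if n=="scene" else im[70:220,200:380],None,fx=3,fy=3))
E
python3 lid.py
```

```text
side 1929 plane [-0.1997  0.0011  0.0812] lid angle 0.2
knob 158 [-0.1147  0.0325  0.1276] ((-123.4395980834961, 2.3912525177001953), (60.509132385253906, 15.06663990020752), 85.52421569824219)
scene 1511 plane [-2.013e-01 -1.000e-04  8.170e-02] lid angle 0.201
knob 296 [-0.1174  0.032   0.1324] ((-127.0610122680664, 0.7161064147949219), (62.31022644042969, 18.438579559326172), 86.5780258178711)
```

View pics/lid_side.png

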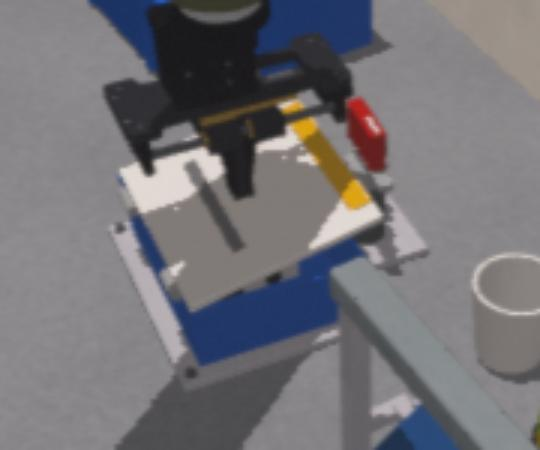

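Crop: the lid is still about 0.2 rad open, with the finger at (240,190) and a dark strip on the lid from (190,165) to (240,248). That disagrees with the tip's height, so I check what the tip is doing.

Run:
```python
from h import *
C=np.stack([sx,sy,ey],1);im,d,P=cloud("side");q=(P-N)@C
s=r.read_state();print("tcp",((s["ee_pos"]-N)@C).round(4),s["ft_force"],s["time"],s["width"])
for u,v in[(190,165),(215,205),(240,248),(240,192),(240,196),(235,180),(248,190),(250,196),(230,190),(260,200),(185,190)]:
    a,b=v//3+70,u//3+200;print((u,v),q[a,b].round(4),im[a,b])
K,Rm,t=cal("side")
for p in(s["ee_pos"],):
    c=K@(Rm@p+t);print("tcp px in crop",((c[:2]/c[2])-[200,70])*3)
```

```text
tcp [-0.003 -0.001  0.061] [ 0.58866668 -0.04711067 -0.18963869] 14.25 0.00011752477534111313
(190, 165) [ 0.0229 -0.0591  0.0788] [113 111 115]
(215, 205) [0.0222 0.0029 0.0797] [67 66 68]
(240, 248) [0.0196 0.0618 0.0775] [75 75 78]
(240, 192) [-0.0016  0.0087  0.0891] [33 33 34]
(240, 196) [-0.001   0.0097  0.0867] [44 44 47]
(235, 180) [0.0031 0.0105 0.1051] [31 30 31]
(248, 190) [-0.0067  0.0107  0.0921] [33 31 34]
(250, 196) [-0.009   0.0101  0.0842] [78 79 83]
(230, 190) [ 0.006  -0.0009  0.088 ] [75 76 80]
(260, 200) [-0.0141  0.0189  0.0856] [119 122 128]
(185, 190) [ 0.0373 -0.0358  0.0733] [212 217 224]
tcp px in crop [240.31665942 210.04603388]
```

```bash
python3 -m pendant '-0.1 0 0 0 0 0; -0.2 0 0 0 0 0; -0.28 0 0 0 0 0; -0.28 0 0 0 0 0'
python3 - <<'E'
from h import *
C=np.stack([sx,sy,ey],1);im,d,P=cloud("side");q=(P-N)@C
s=r.read_state();t=(s["ee_pos"]-N)@C;print("tcp",t.round(4))
m=(im.max(-1)<70)&(abs(q[...,0]-t[0])<.03)&(abs(q[...,1])<.025)&(q[...,2]>.09)
p=q[m];print(len(p),np.percentile(p[:,2],[0,1,5]),p.min(0),p.max(0))
E
python3 lid.py
```

```text
time: 14.65
ee_pos: [0.5535, 0.1862, 0.1518]
eef_rot: [0.52, 0.481, -0.516, 0.48]
ft_force: [0.1, -0.2, -0.5]
width: 0.0006
tcp [-0.0037 -0.0011  0.132 ]
774 [0.15923535 0.16301821 0.17286071] [-0.03362223 -0.01860972  0.15923535] [0.02623556 0.02498629 0.34323793]
side 2375 plane [-0.2015  0.0009  0.0811] lid angle 0.201
knob 154 [-0.1153  0.0308  0.1274] ((-123.23454284667969, 1.6445198059082031), (59.0985221862793, 15.359894752502441), 83.98521423339844)
scene 2160 plane [-2.009e-01  2.000e-04  8.160e-02] lid angle 0.201
knob 296 [-0.1172  0.032   0.1315] ((-126.81120300292969, 1.839761734008789), (60.650665283203125, 17.767234802246094), 86.21575164794922)
```

View pics/lid_side.png

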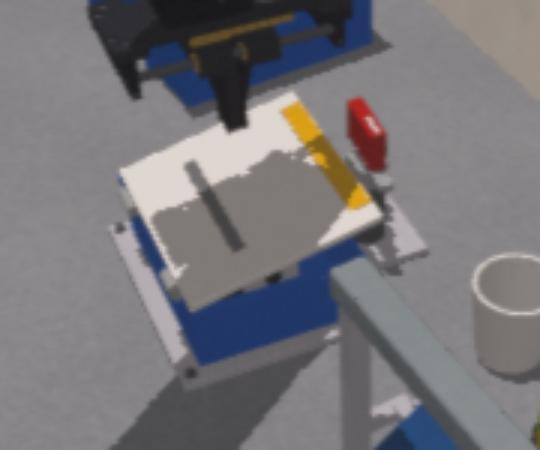

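The lifted view settles it: the shut fingertips end about 23 mm above the reported TCP, so they stopped short of the lid (force about 0). I go lower, with the hand shifted slightly towards the hinge to clear the knob.

```bash
python3 -m pendant '0.1 -0.01 0 0 0 0; 0.2 -0.016 0 0 0 0; 0.27 -0.016 0 0 0 0; 0.29 -0.016 0 0 0 0; 0.31 -0.016 0 0 0 0; 0.325 -0.016 0 0 0 0;0.325 -0.016 0 0 0 0'; python3 -m pendant '0.01 0 0 0 0 0; 0.02 0 0 0 0 0; 0.02 0 0 0 0 0'; python3 lid.py
```

```text
time: 15.5
ee_pos: [0.5484, 0.1862, 0.0679]
eef_rot: [0.519, 0.482, -0.518, 0.48]
ft_force: [-0.1, -0.6, 0.7]
width: 0.0006
time: 15.8
ee_pos: [0.5485, 0.1862, 0.063]
eef_rot: [0.519, 0.482, -0.518, 0.48]
ft_force: [0.2, -0.0, 0.7]
width: 0.0002
side 1781 plane [-0.0247  0.0018  0.0669] lid angle 0.025
knob 159 [-0.1152  0.0312  0.1281] ((-123.37935638427734, 1.8268165588378906), (58.367618560791016, 15.428513526916504), 83.59552001953125)
scene 1808 plane [-0.0226 -0.0027  0.0676] lid angle 0.023
knob 291 [-0.1168  0.0328  0.1303] ((-126.55308532714844, 1.0838642120361328), (63.054500579833984, 18.197368621826172), 87.94658660888672)
```

```bash
python3 -m pendant '0.005 0 0 0 0 0; 0.01 0 0 0 0 0; 0.01 0 0 0 0 0';python3 -m pendant '0.004 0 0 0 0 0; 0.008 0 0 0 0 0; 0.008 0 0 0 0 0'
```

```text
time: 16.2
ee_pos: [0.5485, 0.1862, 0.0608]
eef_rot: [0.519, 0.482, -0.518, 0.48]
ft_force: [-0.2, -1.3, 5.2]
width: 0.0005
time: 16.5
ee_pos: [0.5486, 0.1862, 0.0606]
eef_rot: [0.519, 0.482, -0.518, 0.48]
ft_force: [-8.2, -4.5, 23.0]
width: 0.0005
```

```bash
python3 -m pendant '-0.1 0 0 0 0 0; -0.3 0 0 0 0 0; -0.5 0 0 0 0 0; -0.55 0 0 0 0 0;-0.55 0 0 0 0 0' 0.0; python3 lid.py
python3 - <<'E'
from h import *
RK=frame(-ey,-(np.cos(-.05)*sx+np.sin(-.05)*sy))
print(rel(st(-.125,.0015,.165),RP),rel(st(-.125,.0015,.165),RK))
E
```

```text
time: 17.0
ee_pos: [0.5494, 0.1862, 0.1981]
eef_rot: [0.52, 0.481, -0.517, 0.48]
ft_force: [-1.0, 0.4, -0.0]
width: 0.0326
side 2258 plane [0.0004 0.0006 0.0649] lid angle -0.0
knob 152 [-0.1144  0.0305  0.1274] ((-123.64796447753906, 1.3518409729003906), (58.16514587402344, 14.908782958984375), 85.78636169433594)
scene 2828 plane [-0.0005 -0.0003  0.0654] lid angle 0.0
knob 291 [-0.1166  0.0319  0.1303] ((-126.41438293457031, 0.8857192993164062), (61.96669387817383, 19.162689208984375), 89.01493072509766)
(array([0.0451, 0.5049, 0.007 ]), array([-0.0001, -0.0018,  0.0016])) (array([0.0451, 0.5049, 0.007 ]), array([ 0.0332, -0.0018,  0.0016]))
```

```bash
python3 -m pendant '0 0.15 0.007 0.03 0 0; 0 0.32 0.007 0.03 0 0; 0 0.45 0.007 0.03 0 0; 0.03 0.505 0.007 0.03 0 0; 0.03 0.505 0.007 0.03 0 0; 0.03 0.505 0.007 0.03 0 0'
python3 - <<'E'
from h import *
C=np.stack([sx,sy,ey],1);im,d,P=cloud("side");q=(P-N)@C
s=r.read_state();t=(s["ee_pos"]-N)@C;print("tcp",t.round(4),s["width"],np.round(s["joint_positions"],2))
for n in("side","scene"):
    im,d,P=cloud(n);q=(P-N)@C
    m=(im.max(-1)<90)&(abs(q[...,0]-t[0])<.05)&(abs(q[...,1])<.03)&(q[...,2]>.135)&(q[...,2]<.24)
    p=q[m];print(n,len(p),np.percentile(p[:,2],[0,1,5]).round(4),p.min(0).round(3),p.max(0).round(3))
    K,Rm,tt=cal(n);c=K@(Rm@s["ee_pos"]+tt);u,v=(c[:2]/c[2]).astype(int);print("tcp px",u,v)
    cv2.imwrite(f"pics/k_{n}.png",cv2.resize(im[v-60:v+60,u-70:u+70],None,fx=4,fy=4))
E
```

```text
time: 17.7
ee_pos: [0.6728, 0.1747, 0.1861]
eef_rot: [-0.529, -0.471, 0.529, -0.467]
ft_force: [-0.1, 0.3, -0.3]
width: 0.0437
tcp [-0.1243  0.0008  0.1692] 0.04348424088200245 [-0.    0.54 -0.48  1.24  0.24  1.42 -0.58]
side 230 [0.1913 0.1923 0.1944] [-0.159 -0.012  0.191] [-0.088  0.016  0.24 ]
tcp px 321 94
scene 97 [0.1927 0.193  0.1969] [-0.157 -0.009  0.193] [-0.095  0.016  0.24 ]
tcp px 450 182
```

View pics/k_side.png

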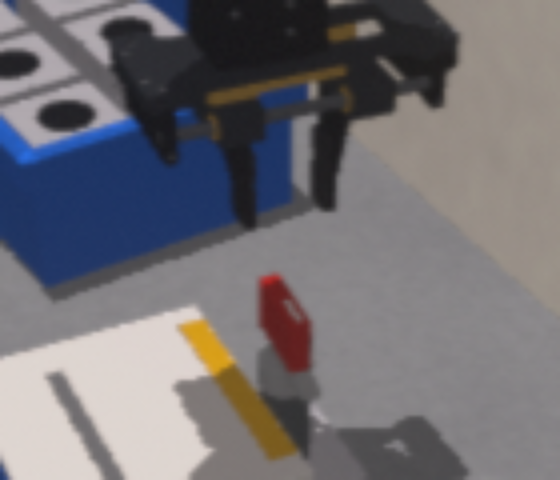

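The fingers straddle the red wing in the crop (tips at (245,220) and (322,205), wing at (285,325)). Tips measure 22.5 mm above the TCP, so I lower until they overlap the wing by about 30 mm.

```bash
python3 -m pendant '0.1 0 0 0 0 0; 0.2 0 0 0 0 0; 0.28 0 0 0 0 0; 0.34 0 0 0 0 0; 0.383 0 0 0 0 0; 0.383 0 0 0 0 0;0.383 0 0 0 0 0'; python3 -m pendant '0 0 0 0 0 0; 0 0 0 0 0 0;0 0 0 0 0 0;0 0 0 0 0 0;0 0 0 0 0 0' -1 50; python3 lid.py
```

```text
time: 18.55
ee_pos: [0.6744, 0.175, 0.0934]
eef_rot: [0.53, 0.47, -0.528, 0.468]
ft_force: [-0.3, -0.2, 0.3]
width: 0.0432
time: 19.05
ee_pos: [0.674, 0.1749, 0.0927]
eef_rot: [0.53, 0.47, -0.528, 0.468]
ft_force: [-0.9, 0.5, 1.7]
width: 0.0154
side 2339 plane [ 0.0014 -0.0003  0.065 ] lid angle -0.001
knob 87 [-0.1152  0.0302  0.1273] ((-122.84812927246094, 9.115548133850098), (42.21107482910156, 15.105981826782227), 89.69158172607422)
scene 1929 plane [ 0.0018 -0.0014  0.0657] lid angle -0.002
knob 91 [-0.1176  0.0313  0.1288] ((-129.62677001953125, 10.61391830444336), (43.10497283935547, 15.481453895568848), 75.1602783203125)
```

Gripped, 15.4 mm wide. Press down gradually.

```bash
python3 -m pendant '0.01 0 0 0 0 0; 0.02 0 0 0 0 0; 0.028 0 0 0 0 0; 0.034 0 0 0 0 0; 0.034 0 0 0 0 0;0.034 0 0 0 0 0'
```

```text
time: 19.75
ee_pos: [0.6742, 0.175, 0.0849]
eef_rot: [0.53, 0.47, -0.528, 0.468]
ft_force: [-4.2, -2.2, 9.5]
width: 0.0155
```

```bash
python3 -m pendant '0.003 0 0 0.03 0 0; 0.003 0 0 0.08 0 0; 0.003 0 0 0.14 0 0; 0.003 0 0 0.2 0 0'; python3 -c "
from h import *
s=r.read_state();print(s['torque'].round(2),np.round(s['joint_positions'],2))"
```

```text
time: 20.15
ee_pos: [0.6739, 0.1751, 0.0846]
eef_rot: [0.595, 0.385, -0.593, 0.383]
ft_force: [-7.1, -1.6, 12.7]
width: 0.016
[-0.34  1.66  0.06] [-0.04  0.6  -0.41  1.36  0.24  1.23 -0.89]
```

```bash
python3 -m pendant '0 0 0 0.08 0 0; 0 0 0 0.16 0 0; 0 0 0 0.24 0 0; 0 0 0 0.32 0 0; 0 0 0 0.4 0 0; 0 0 0 0.48 0 0;0 0 0 0.56 0 0;0 0 0 0.56 0 0'; python3 -c "
from h import *
s=r.read_state();print(s['torque'].round(2),np.round(s['joint_positions'],2))
ty=R.from_quat(s['eef_rot']).as_matrix()[:,1];print('jaw turn',np.arctan2(ty@sy,-(ty@sx)))"
```

```text
time: 20.95
ee_pos: [0.6732, 0.1761, 0.0846]
eef_rot: [-0.698, -0.11, 0.699, -0.107]
ft_force: [-9.6, 0.8, 14.6]
width: 0.0159
[ 0.04  2.27 -0.06] [-0.14  0.58 -0.26  1.37  0.14  1.21 -1.67]
jaw turn 1.188292649057649
```

```bash
python3 -m pendant '0 0 0 0.06 0 0; 0 0 0 0.12 0 0; 0 0 0 0.18 0 0; 0 0 0 0.23 0 0; 0 0 0 0.26 0 0; 0 0 0 0.27 0 0;0 0 0 0.27 0 0'; python3 -c "
from h import *
s=r.read_state();print(s['torque'].round(2),np.round(s['joint_positions'],2))
ty=R.from_quat(s['eef_rot']).as_matrix()[:,1];print('jaw turn',np.arctan2(ty@sy,-(ty@sx)))"
```

```text
time: 21.65
ee_pos: [0.6731, 0.1767, 0.0846]
eef_rot: [-0.706, 0.031, 0.707, 0.034]
ft_force: [-9.4, 1.6, 14.6]
width: 0.0157
[0.18 2.27 0.77] [-0.19  0.57 -0.18  1.38  0.1   1.21 -2.05]
jaw turn 1.5879693688339025
```

The turning torque of 0.77 N m shows it is at the stop. I let the knob rise, open, and leave.

```bash
python3 -m pendant '-0.012 0 0 0 0 0; -0.024 0 0 0 0 0; -0.036 0 0 0 0 0; -0.036 0 0 0 0 0'; python3 -m pendant '0 0 0 0 0 0; 0 0 0 0 0 0; 0 0 0 0 0 0; 0 0 0 0 0 0' 0.1; python3 -m pendant '-0.1 0 0 0 0 0; -0.25 0 0 0 0 0; -0.4 0 0 0 0 0; -0.55 0 0 0 0 0; -0.6 0 0 0 0 0; -0.6 0 0 0 0 0'; python3 lid.py
python3 - <<'E'
from h import *
s=r.read_state();print(s["time"],s["ft_force"].round(1))
a=cv2.imread("pics/lid_side.png");b=cv2.imread("pics/lid_scene.png")
cv2.imwrite("pics/end.png",cv2.resize(np.hstack([a[:450],b[:450,:480]]),(800,int(800*450/(a.shape[1]+480)))))
E
```

```text
time: 22.05
ee_pos: [0.6727, 0.1766, 0.0922]
eef_rot: [-0.705, 0.031, 0.707, 0.034]
ft_force: [-5.7, 2.6, 2.7]
width: 0.0157
time: 22.45
ee_pos: [0.6742, 0.1744, 0.0921]
eef_rot: [-0.706, 0.032, 0.707, 0.035]
ft_force: [0.1, -0.7, 0.1]
width: 0.0395
time: 23.05
ee_pos: [0.6752, 0.1744, 0.2445]
eef_rot: [0.707, -0.032, -0.705, -0.035]
ft_force: [0.5, 0.3, -0.6]
width: 0.0478
side 2331 plane [0.0024 0.0004 0.065 ] lid angle -0.002
knob 244 [-0.094   0.0115  0.1273] ((-122.5278091430664, 5.540543556213379), (57.29167556762695, 14.358642578125), 3.7853004932403564)
scene 2312 plane [-0.0036  0.0025  0.0654] lid angle 0.004
knob 278 [-0.0983  0.0112  0.1315] ((-127.81026458740234, 1.836254596710205), (59.15674591064453, 18.340171813964844), 0.5293424129486084)
23.15 [-0.9  0.  -0.6]
```

View pics/end.png

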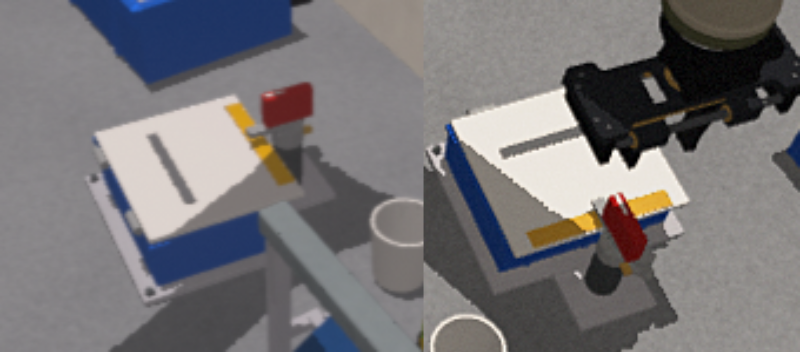

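Lid flat, wing along station x, keeper over the lid's edge, wing top at its original height. Handing in.

```bash
python3 -c "
from bench import close_job
close_job()"
```

```text
the job is handed in; nothing more can be done
```

I placed the valve block on the mat, shut the lid and locked it, and handed the job in at about 23 s of the 72 s allowed. No verdict was reported.

**Last checks:**
- **Block:** after release it lay flat, about 9 mm from the mat's centre along x and 2 mm along y. It was not seen again once the lid was shut.
- **Lid:** measured within 0.004 rad of shut from both cameras.
- **Lock:** the knob turned to its stop (jaw angle about 1.59 rad, 0.77 N m against the stop). The red wing then lay along station x, its top back at its starting height. The last picture shows the keeper over the lid's edge.
- **Robot:** gripper open, about 0.15 m above the knob, wrist force near zero.

**What disagreed:**
- **Fingertips:** the visible tips sat about 22 mm above the reported TCP. My first press on the lid therefore stopped at 0.2 rad; I saw this in the depth data and pressed lower.
- **Pregrasp step:** I entered one move twice, so the grip was about 6 mm deeper than planned. I allowed for that when placing.
- **Not measured:** I never moved near the dark block, cartridge or pot on purpose, but did not measure them again at the end.

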